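# Hang the dyed fob over the drip tray on the swivel hook

## Robot

A 6-joint arm with a two-finger parallel gripper is mounted at the origin on a cart in front of the work surface, level with it; the furniture and walls round the work are solid. World frame = base frame: x ahead of the robot, y to its left, z up, the work surface at z = 0. Lengths are in m, angles in rad, forces in N, time in s.
With the tool pointing down it reaches from about 0.3 to 0.875 m from the base axis. Payload 6.4 kg.
Tool frame: the origin (TCP) lies midway between the tips of the shut fingers; the grasp point (between the pads) lies 19 mm behind it; z points along the fingers, y is the line along which they close (so a half turn about z gives the same grasp; the last joint's range is limited). The gripper opens to 85 mm and grips with 20 to 120 N. Pads are 22 mm wide; open, the fingers measure 114 mm over their backs; the gripper's body (76 mm by 85 mm) begins 54 mm behind the grasp point. The pads swing forward as they close: fully open they stand 13 mm farther back than shut.
Start: joints at [1.011, 0.181, 1.607, -0, 1.354, -0.206], TCP at [0.199, 0.539, 0.231] pointing down, gripper open.
Joint ranges: [-2.99, 2.99], [-0.89, 2.07], [0.3, 2.58], [-1.14, 4.28], [0, 2.63], [-3.12, 3.12]. Speed limits (rad/s): [2.57, 2.57, 3.01, 3.14, 3.14, 3.14].

## Interface

Orientations are given as a unit quaternion [w, x, y, z].
In Python, from bench import ctrl gives the robot as it stands. The module is installed in compiled form; this text tells all that it offers.
- The arm moves only by the tool move_arm, never from a script. Its argument "plan" is one flat list of numbers, 6 for each row, row after row: the shift along the world's x, y, z in units of 50 mm (1.0 is 50 mm), then the turn, a rotation vector about the world's x, y, z in rad. A call has 1 to 10 rows; each row is the pose to reach, as a shift and turn from the pose commanded when the call began; what a row does not reach only later rows make up. A row lasts 1/8 s, in which the tool goes at most 62.5 mm and 10.7 degrees, less where a joint would pass 70% of its speed; a pose out of reach is approached as far as the arm can. A call with a gripper value outside its range is refused whole. "grip" is the finger opening in mm, from 0 to 85.4, set as the call begins (left out, the last holds). The fingers move at their own pace and stop on an object; the grip force is fixed at half the most. Time passes only in rows, so rows that repeat a pose let the fingers close. It gives the time, the measured TCP pose, the force, the opening and the grip force at its end, in the units of the state.
- ctrl.get_obs(): the state, without advancing time (a new reading comes with each control period).
- ctrl.camera(name): name is "scene" or "top" or "wrist"; returns a dict with "pixels" (400x640x3 uint8, red, green, blue), "fx", "fy", "cx", "cy" (pixels), "origin" and "attitude" of the camera in the world. Camera axes: x right, y down, z forward; pixel columns grow to the right and rows downward; lengths in m; the calibration is good to about 2 mm. A picture is of the moment at which its call begins. There is no depth.
- ctrl.hand_in(): hands the job in; it is judged then, once.
The state is a dict: "time_s": time; "q": joint angles; "dq": joint speeds; "joint_efforts": joint torques, N m; "eef_pos": TCP position; "eef_rot": TCP orientation; "wrist_force": force on the tool from outside, world axes, zero at the start; "torque": the same for the moment, N m; "opening": opening from 0.0 (shut) to 1.0 (fully open); "grasp_force": force on a finger pad.
Only numpy, scipy, OpenCV 4.12 (cv2) and the standard library are available. Lean on these libraries where they do the work, as an engineer would, in place of code of your own. Each camera call takes 0.05 s, during which the arm holds its last target. There are 200 camera calls.

## Task

A freshly dyed key fob is waiting in its hanging clip on the dipping rack. First swing the drip stand's swivel hook round until you feel its bar press firmly against the stop pin, which holds it over the drip tray; go gently, the stop is only clamped and must not be forced. Then lift the clip off the rack and hang it on the hook by its slot, over the nose, along to the shoulder and gently down into the groove, so that it hangs still and upright over the tray; do not knock anything else about.

Things in the scene. Friction and masses are not known exactly. Their poses are not given: they have to be found in the camera images.
- stand: Drip stand, fixed: beech board 215 x 150 mm with an aluminium drip tray 125 x 136 mm (rim 36 mm above the bench) on its front half and a steel post 13 mm thick. Origin on the bench under the post's axis; -x points from the post over the tray's middle, z up. Its highest point, the cap nut, is 210 mm above the bench.
- swivel_hook: Hook on the post: hub 29 mm across and a flat steel bar 8 mm wide, 14 mm high, top 190 mm above the bench. Origin as the stand's; the bar points along its own -x. Swivels about the post with stiff friction (0.2 N m) and stays where left. Starts swung about 1 to 2.4 rad from its stop, to the robot's right or back right; turn it clockwise seen from above until it meets the stop.
- hook_seat (a point): Bottom middle of the hook's groove, 80.3 mm from the post's axis, 183 mm up; x along the bar to the post, z up. Profile of the bar from the hub out: plain; a shoulder 11 mm above the bar's top, its outer face 76 mm from the axis; the groove, 76 to 84.5 mm, 7 mm deep; the level nose, 84.5 mm to its rounded end at 104 mm.
- stop_ring: The hook's stop: a dark ring round the post under the hub (origin as the stand's), which carries an adjustable arm with an upright pin, 8 mm thick, 41 mm from the axis, top 186 mm up. The pin's place is not reported: it stops the bar somewhere within 0.35 rad either side of the tray's middle. The arm is only clamped: leaning on it with over about 20 N at the bar's end would shift it.
- rack: Wooden dipping rack, fixed: two rails along its y axis, 150 mm long, each 8 mm wide with a 10 mm gap between, tops 95 mm above the bench, held by two wooden ends 66 x 12 mm, 101 mm high, at y = -80 and +80 mm. Origin on the bench under its middle, z up.
- hanger: Clip with fob, 0.1 kg, upright across the rails. Steel plate 30 mm wide (y), 6 mm thick (x), with a slot 13 mm wide, 32 mm high through it along x. Origin: middle of the slot's upper edge, z up. Dark wooden grip 30 x 12 mm from 21 to 57 mm above it; jaw 36 x 22 mm, from 34 to 54 mm below, its underside on the rails; fob 28 x 5 mm, down to 137 mm below. Hangs either way round.
- dye_bottle: Bystander: translucent bottle with white cap, 46 mm across, 105 mm tall; origin at the centre of its underside.
- wax_pot: Bystander: white lidded pot, 50 mm across, 57 mm tall; origin at the centre of its underside.
- wax_cake: Bystander: scored beeswax block 35 x 52 x 19 mm lying on the bench; origin at the centre of its underside.
- bone_folder: Bystander: flat horn tool 31 x 121 x 9 mm lying on the bench; origin at the centre of its underside.

How it is judged:
On the way, in this order (a step that is already met when the one before it is completed fails the run):
1. the hook's bar is pressed against its stop (over 2 N between them) while the clip still stands on the rack (contact force between swivel_hook and stop_ring above 2 N and distance of hanger from where it was at the start of the episode below 0.02 m), for 0.1 s.
2. the clip hangs in the groove of the hook, over the tray (z of hanger in the frame of hook_seat between -0.004 and 0.0035 m and horizontal distance between hanger and hook_seat below 0.006 m and x of hook_seat in the frame of stand below -0.06 m and y of hook_seat in the frame of stand between -0.04 and 0.04 m), for 0.2 s.
At the end, for the whole second after the job is handed in: The clip hangs at rest and upright (within 0.15 rad) with the upper edge of its slot at the bottom of the hook's groove (within about 3.5 mm in height and 6 mm sideways), and the hook stands over the tray (its groove within 40 mm of the tray's middle line) (all of step 2 and angle between hanger's own z axis and vertical below 0.15 rad and linear speed of hanger below 0.03 m/s); the robot touches nothing.
It fails at once if the hook is forced against its stop with more than 45 N at the pin (about 20 N at the bar's end) (contact force between swivel_hook and stop_ring above 45 N).
It fails at once if the clip is rammed or pressed on the hook with more than 25 N (contact force between hanger and swivel_hook above 25 N).
It fails at once if the clip is dropped or tipped over (angle between hanger's own z axis and vertical above 0.7 rad).
It fails at once if a bystander is knocked away (distance of any of dye_bottle, wax_pot, wax_cake, bone_folder from where it was at the start of the episode above 0.03 m).
It also fails if it takes over 70 s, if anything falls off the work surface, if the arm or the gripper's body presses on something with over 40 N, if the wrist force passes 120 N, or if a joint passes its speed limit or range.

## Working session

There is one attempt and no reset: what is moved stays moved. The work goes in short steps, Python scripts to look and compute and a tool call to move; the robot and the scene stay as the last step left them, time stands still between calls to the robot, and variables do not carry over. Pictures are saved under pics/ and viewed, at most 10 in all, crops included, and the job is handed in when it is done.

Besides the shell and the picture viewer there is one more tool, called after "Call:" by a JSON object that holds its "api" and its "payload", one argument or row to a line. move_arm: Moves the arm, as the interface text tells. Its arguments: {"type":"object","properties":{"plan":{"type":"array"},"grip":{"type":"number"}},"required":["plan"]}

```bash
mkdir -p pics
cat > h.py <<'E'
import numpy as np,cv2
from bench import ctrl
from scipy.spatial.transform import Rotation as R
def shot(n,f):
    c=ctrl.camera(n); cv2.imwrite('pics/'+f,c['pixels'][:,:,::-1]); return c
def rot(c):
    a=np.array(c['attitude'],float)
    return a if a.shape==(3,3) else R.from_quat(a[[1,2,3,0]]).as_matrix()
def ray(c,u,v):
    d=rot(c)@np.array([(u-c['cx'])/c['fx'],(v-c['cy'])/c['fy'],1]); return np.array(c['origin']),d
def onz(c,u,v,z):
    o,d=ray(c,u,v); return o+d*(z-o[2])/d[2]
def cross(c1,p1,c2,p2):
    o1,d1=ray(c1,*p1);o2,d2=ray(c2,*p2)
    s=np.linalg.lstsq(np.c_[d1,-d2],o2-o1,rcond=None)[0]
    a=o1+d1*s[0];b=o2+d2*s[1]; return (a+b)/2,np.linalg.norm(a-b)
def proj(c,p):
    q=rot(c).T@(np.array(p)-np.array(c['origin'])); return q[0]/q[2]*c['fx']+c['cx'],q[1]/q[2]*c['fy']+c['cy']
E
python3 - <<'E'
from h import *
import pickle
d={}
for n in ['scene','top','wrist']:
    c=shot(n,n+'0.png'); d[n]=c; print(n,c['fx'],c['cx'],c['cy'],c['origin'],np.round(c['attitude'],3).tolist())
pickle.dump(d,open('c0.pkl','wb'))
o=ctrl.get_obs();print(o)
E
```

```text
scene 495.70174653489534 322.1564468149863 193.46846560012244 [-0.06619555 -0.498878    1.03189666] [-0.313, 0.844, -0.409, 0.149]
top 494.8332038423897 316.3557681174295 200.70009908463157 [ 0.27861611 -0.02123691  1.46696946] [0.072, -0.691, 0.716, -0.073]
wrist 295.89897283270284 320.8212617155005 201.5806872037593 [0.13563848 0.5633201  0.37336373] [0.11, 0.813, 0.567, 0.076]
{'time_s': 0.15, 'q': array([ 1.01070287e+00,  1.81379411e-01,  1.60779668e+00, -3.40424468e-05,
        1.35376674e+00, -2.06293010e-01]), 'dq': array([ 5.22057340e-04, -3.10635586e-03, -2.83595134e-03, -3.41862341e-04,
        1.49588409e-03,  9.95888807e-05]), 'joint_efforts': array([-7.71801169e-04, -4.45267081e+01, -3.51691031e+01, -4.00719609e-04,
        5.97283899e-03,  2.87052675e-07]), 'eef_pos': array([0.19897689, 0.53902196, 0.23057714]), 'eef_rot': array([-2.36991361e-04,  1.75975362e-01,  9.84394340e-01, -6.32343496e-04]), 'wrist_force': array([ 0.56679071,  0.06579802, -0.04387313]), 'torque': array([-0.03709148,  0.03551065,  0.01723284]), 'grasp_force': 0.0, 'opening': 1.0006054618104927}
```

View pics/scene0.png

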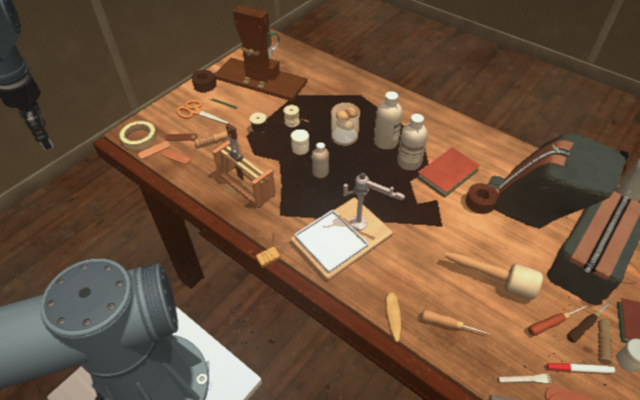

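View pics/top0.png

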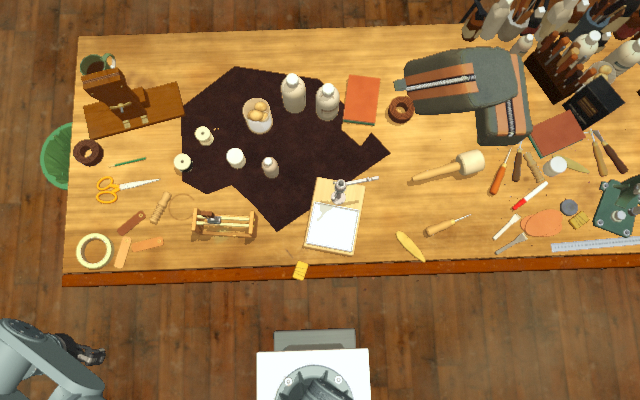

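Scene: rack at about (243,175) with the clip at (235,142), stand post at (361,205) and hook bar to (403,195). Top: rack at (224,222), post at (340,187), bar end at (379,179). I'll enlarge these areas.

Run:
```python
from h import *
s=cv2.imread('pics/scene0.png');t=cv2.imread('pics/top0.png')
def cr(i,u,v,w,h,k):
    return cv2.resize(i[v:v+h,u:u+w],None,fx=k,fy=k,interpolation=cv2.INTER_CUBIC)
# scale 5 : 80x60 -> 400x300
a=np.vstack([np.hstack([cr(s,330,165,80,60,5),cr(s,205,115,80,90,5)[:300]]),np.hstack([cr(t,310,165,80,60,5),cr(t,185,190,80,60,5)])])
cv2.imwrite('pics/z0.png',a)
```

```text
(no output)
```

View pics/z0.png

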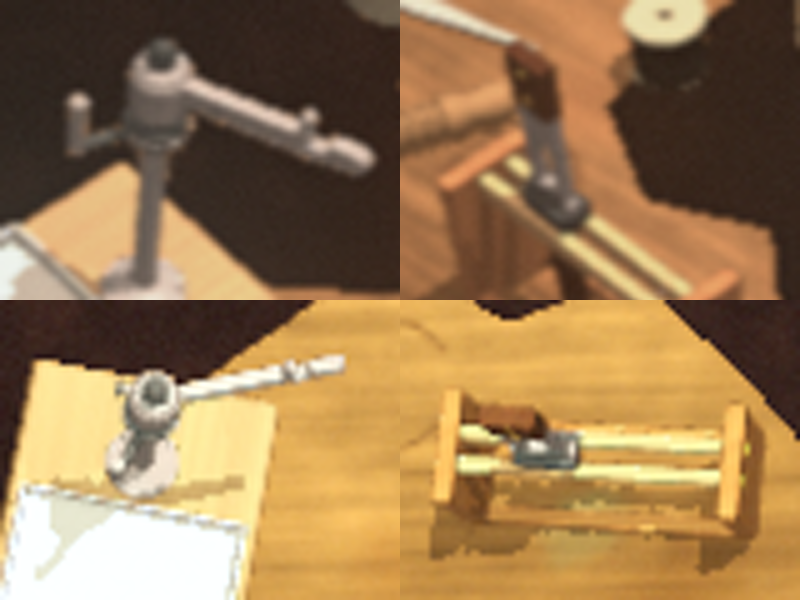

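Crops: cap nut at scene (362,174) / top (341,181.6); bar end (404,197) / (378.6,177.4); pin top scene (345.6,184.4); clip grip top at scene (231,124), near the rack's left end. Now I'll triangulate.

Run:
```python
from h import *
import pickle
d=pickle.load(open('c0.pkl','rb'));s,t=d['scene'],d['top']
def P(n,*a): print(n,*[np.round(x,4) for x in a])
P('cap',*cross(s,(362,173.6),t,(341,181.6)))
P('cap z.21',onz(s,362,173.6,.21),onz(t,341,181.6,.21))
P('bar end',*cross(s,(404,197),t,(378.6,177.4)))
P('bar end z.183',onz(s,404,197,.183),onz(t,378.6,177.4,.183))
P('pin scene',onz(s,345.6,184.4,.186)); P('pin in top',proj(t,onz(s,345.6,184.4,.186)))
for n,z,uv in [('rackA',.101,(194.8,219.2)),('rackB',.101,(252,222.4)),('jawtop',.115,(214.5,220))]: P(n,onz(t,*uv,z))
# rack ends in scene: end tops
for n,z,uv in [('A scene',.101,(205+17.5,115+33)),('B scene',.101,(205+63,115+57))]: P(n,onz(s,*uv,z))
P('grip top scene',onz(s,205+26.5,115+9.5,.206)); 
for z in (.206,.17): P('grip top proj',proj(t,onz(s,231.5,124.5,.206)))
P('grip top cross',*cross(s,(231.5,124.5),t,(185+14.5,190+23.5)))
# tray corners by mask (white) in top
hsv=cv2.cvtColor(t['pixels'],cv2.COLOR_RGB2HSV)
m=((hsv[...,1]<40)&(hsv[...,2]>200)).astype('u1');m[:, :295]=0;m[:,365:]=0;m[:198]=0;m[262:]=0
c=max(cv2.findContours(m,0,2)[0],key=cv2.contourArea);r=cv2.minAreaRect(c);P('tray px',r[0],r[1],r[2])
b=cv2.boxPoints(r);P('tray corners',*[onz(t,*p,.034)[:2] for p in b])
```

```text
cap [ 0.5889 -0.0928  0.2078] 0.0052
cap z.21 [ 0.5849 -0.0924  0.21  ] [ 0.5903 -0.0945  0.21  ]
bar end [ 0.6035 -0.1961  0.1868] 0.0013
bar end z.183 [ 0.6059 -0.1944  0.183 ] [ 0.6049 -0.1972  0.183 ]
pin scene [ 0.5534 -0.0706  0.186 ]
pin in top [332.1809 197.6282]
rackA [0.5236 0.3131 0.101 ]
rackB [0.5088 0.1531 0.101 ]
jawtop [0.5169 0.2551 0.115 ]
A scene [0.5166 0.3109 0.101 ]
B scene [0.5269 0.1548 0.101 ]
grip top scene [0.5237 0.2625 0.206 ]
grip top proj [204.5277 211.678 ]
grip top proj [204.5277 211.678 ]
grip top cross [0.5256 0.2742 0.197 ] 0.0113
tray px [332.6528 226.1849] [46.5636 42.7549] 10.6197
tray corners [0.4542 0.0058] [ 0.5781 -0.0214] [ 0.5475 -0.1553] [ 0.4246 -0.1259]
```

Post is at about (0.588,-0.0935), bar now at about 279°, expected stop at about 158°. The clip is near (0.52,0.26). I'll pass over the rack for a wrist look on the way to the hook.

Call:
{"api": "move_arm", "payload": {
  "plan": [0, 0, 1.2, 0, 0, 0, 6.2, -5.6, 2.6, 0, 0, 0, 6.2, -5.6, 2.6, 0, 0, 0, 6.2, -5.6, 2.6, 0, 0, 0, 6.2, -5.6, 2.6, 0, 0, 0, 6.2, -5.6, 2.6, 0, 0, 0, 6.2, -5.6, 2.6, 0, 0, 0, 6.2, -5.6, 2.6, 0, 0, 0, 6.2, -5.6, 2.6, 0, 0, 0, 6.2, -5.6, 2.6, 0, 0, 0],
  "grip": 0
}}

```text
time_s: 1.4
eef_pos: [0.5088, 0.2595, 0.3607]
eef_rot: [-0.001, 0.176, 0.984, -0.0]
wrist_force: [-0.1, 0.3, 0.5]
opening: -0.004
grasp_force: 0.0
```

Run:
```python
from h import *
import pickle
c=shot('wrist','w1.png'); pickle.dump(c,open('w1.pkl','wb'))
print(ctrl.get_obs()['eef_pos'],c['origin'],rot(c).round(3).tolist())
```

```text
[0.50839805 0.25996815 0.36079743] [0.44557753 0.2836601  0.50365928] [[0.347, 0.905, 0.247], [0.938, -0.335, -0.092], [-0.001, 0.264, -0.965]]
```

View pics/w1.png

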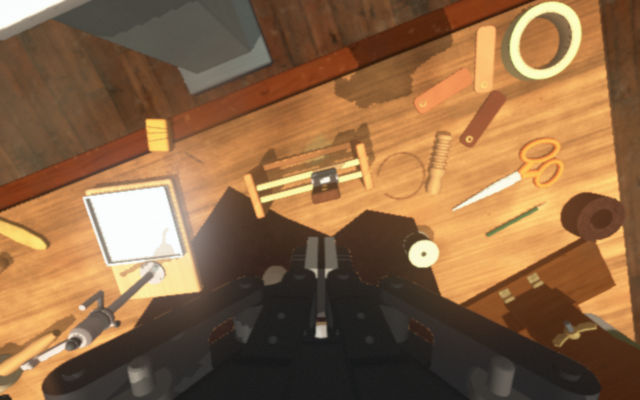

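The wrist picture shows the rack with ends at (257,196) and (364,166), the clip's grip at (326,193), its jaw at (323,178), and the stand at lower left. Next, the hook.

Call:
{"api": "move_arm", "payload": {
  "plan": [2.7, -8.6, -0.4, 0, 0, 0, 2.7, -8.6, -0.4, 0, 0, 0, 2.7, -8.6, -0.4, 0, 0, 0, 2.7, -8.6, -0.4, 0, 0, 0, 2.7, -8.6, -0.4, 0, 0, 0, 2.7, -8.6, -0.4, 0, 0, 0, 2.7, -8.6, -0.4, 0, 0, 0, 2.7, -8.6, -0.4, 0, 0, 0, 2.7, -8.6, -0.4, 0, 0, 0, 2.7, -8.6, -0.4, 0, 0, 0]
}}

```text
time_s: 2.7
eef_pos: [0.6442, -0.1682, 0.3416]
eef_rot: [0.0, 0.175, 0.985, 0.0]
wrist_force: [0.3, 0.5, -0.0]
opening: 0.001
grasp_force: 0.0
```

Run:
```python
from h import *
import pickle
c=shot('wrist','w2.png'); c2=ctrl.camera('scene'); cv2.imwrite('pics/s2.png',c2['pixels'][:,:,::-1]); pickle.dump(c,open('w2.pkl','wb'))
print(ctrl.get_obs()['eef_pos'])
print(proj(c,(.588,-.0935,.21)),proj(c,(.604,-.196,.187)),proj(c,(.5534,-.0706,.186)))
w1=cv2.imread('pics/w1.png')
a=np.hstack([cv2.resize(w1[140:220,240:380],None,fx=3,fy=3,interpolation=2),cv2.resize(cv2.imread('pics/w2.png'),(380,240))])
cv2.imwrite('pics/z2.png',a)
```

```text
[ 0.64426567 -0.16835925  0.34197959]
(np.float64(377.3948093472585), np.float64(107.84385306875762)) (np.float64(280.3622793050652), np.float64(161.22782994467119)) (np.float64(385.1668439943981), np.float64(63.25582001866778))
```

View pics/z2.png

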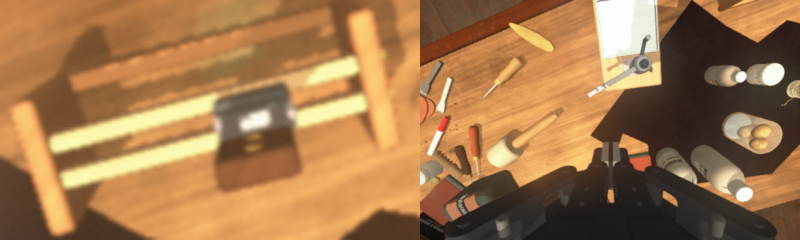

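Predicted hook points match the picture, so I'll descend behind the bar.

Call:
{"api": "move_arm", "payload": {
  "plan": [0, 0, -1.0, 0, 0, 0, 0, 0, -2.0, 0, 0, 0, 0, 0, -2.8, 0, 0, 0, 0, 0, -3.26, 0, 0, 0, 0, 0, -3.26, 0, 0, 0]
}}

```text
time_s: 3.42
eef_pos: [0.6429, -0.1687, 0.1763]
eef_rot: [-0.002, 0.175, 0.985, 0.001]
wrist_force: [0.0, -0.9, 2.1]
opening: -0.002
grasp_force: 0.0
```

Call:
{"api": "move_arm", "payload": {
  "plan": [-0.26, -0.12, 0, 0, 0, 0, -0.49, -0.23, 0, 0, 0, 0, -0.74, -0.3, 0, 0, 0, 0, -0.99, -0.34, 0, 0, 0, 0, -1.25, -0.34, 0, 0, 0, 0, -1.5, -0.3, 0, 0, 0, 0, -1.75, -0.23, 0, 0, 0, 0, -1.98, -0.12, 0, 0, 0, 0, -2.2, 0.01, 0, 0, 0, 0, -2.4, 0.18, 0, 0, 0, 0]
}}

```text
time_s: 4.68
eef_pos: [0.5236, -0.1613, 0.1784]
eef_rot: [0.0, 0.176, 0.984, -0.0]
wrist_force: [3.2, -0.8, -0.4]
opening: 0.002
grasp_force: 1.7
```

Call:
{"api": "move_arm", "payload": {
  "plan": [-0.16, 0.2, 0, 0, 0, 0, -0.32, 0.4, 0, 0, 0, 0, -0.43, 0.63, 0, 0, 0, 0, -0.5, 0.85, 0, 0, 0, 0, -0.53, 1.0, 0, 0, 0, 0, -0.54, 1.06, 0, 0, 0, 0, -0.54, 1.06, 0, 0, 0, 0]
}}

```text
time_s: 5.55
eef_pos: [0.4969, -0.1082, 0.178]
eef_rot: [-0.001, 0.176, 0.984, 0.0]
wrist_force: [0.3, -1.3, 0.9]
opening: -0.001
grasp_force: 0.3
```

Run:
```python
from h import *
o=ctrl.get_obs();print(o['eef_pos'],o['wrist_force'])
s=shot('scene','s3.png');w=shot('wrist','w3.png')
a=np.hstack([cv2.resize(cv2.imread('pics/s3.png')[160:240,310:410],None,fx=4,fy=4,interpolation=2),cv2.resize(cv2.imread('pics/w3.png')[:,100:500],(400,320*400//400))[:320]])
cv2.imwrite('pics/z3.png',a)
```

```text
[ 0.49686977 -0.10817583  0.17800552] [ 0.3144167  -1.26344471  0.92375451]
```

View pics/z3.png

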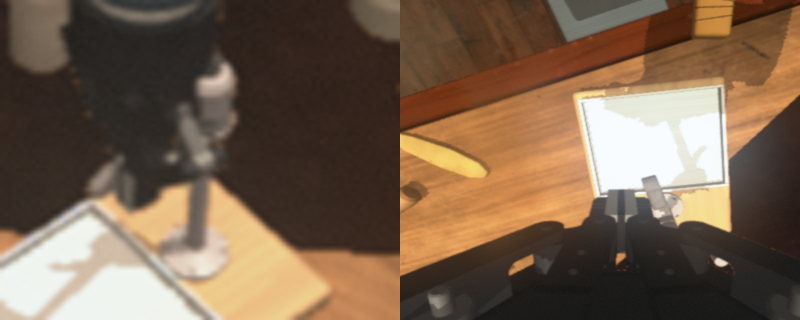

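Picture: the bar lies beside the fingers, rotating toward the tray; the pin is still clear. I'll continue slowly.

Call:
{"api": "move_arm", "payload": {
  "plan": [0, 0.08, 0, 0, 0, 0, -0.01, 0.16, 0, 0, 0, 0, -0.01, 0.24, 0, 0, 0, 0, -0.01, 0.3, 0, 0, 0, 0, -0.01, 0.36, 0, 0, 0, 0, -0.01, 0.36, 0, 0, 0, 0]
}}

```text
time_s: 6.4
eef_pos: [0.4967, -0.0902, 0.1783]
eef_rot: [-0.0, 0.176, 0.984, 0.0]
wrist_force: [0.6, -2.2, 0.1]
opening: 0.0
grasp_force: 0.6
```

Call:
{"api": "move_arm", "payload": {
  "plan": [0, 0.04, 0, 0, 0, 0, 0.01, 0.08, 0, 0, 0, 0, 0.01, 0.12, 0, 0, 0, 0, 0.01, 0.12, 0, 0, 0, 0]
}}

```text
time_s: 6.9
eef_pos: [0.4971, -0.0844, 0.1783]
eef_rot: [-0.0, 0.176, 0.984, 0.0]
wrist_force: [1.4, -1.4, 0.2]
opening: -0.001
grasp_force: 0.7
```

Call:
{"api": "move_arm", "payload": {
  "plan": [0, 0.03, 0, 0, 0, 0, 0.01, 0.06, 0, 0, 0, 0, 0.01, 0.06, 0, 0, 0, 0]
}}

```text
time_s: 7.28
eef_pos: [0.4977, -0.0814, 0.1783]
eef_rot: [-0.0, 0.176, 0.984, 0.0]
wrist_force: [0.2, -3.1, 0.6]
opening: -0.002
grasp_force: 0.8
```

Call:
{"api": "move_arm", "payload": {
  "plan": [0, 0.02, 0, 0, 0, 0, 0.01, 0.04, 0, 0, 0, 0, 0.01, 0.04, 0, 0, 0, 0]
}}

```text
time_s: 7.65
eef_pos: [0.4981, -0.0795, 0.1782]
eef_rot: [-0.0, 0.176, 0.984, 0.0]
wrist_force: [-0.2, -1.9, 0.5]
opening: 0.001
grasp_force: 0.9
```

Call:
{"api": "move_arm", "payload": {
  "plan": [0, 0.02, 0, 0, 0, 0, 0.01, 0.04, 0, 0, 0, 0, 0.01, 0.04, 0, 0, 0, 0]
}}

```text
time_s: 8.02
eef_pos: [0.4985, -0.0781, 0.1783]
eef_rot: [-0.0, 0.176, 0.984, -0.001]
wrist_force: [-0.0, -4.5, 0.5]
opening: -0.001
grasp_force: 2.5
```

Call:
{"api": "move_arm", "payload": {
  "plan": [0, 0.01, 0, 0, 0, 0, 0, 0.01, 0, 0, 0, 0]
}}

```text
time_s: 8.28
eef_pos: [0.4986, -0.0779, 0.1783]
eef_rot: [-0.0, 0.176, 0.984, -0.001]
wrist_force: [-0.4, -5.8, -0.2]
opening: 0.001
grasp_force: 3.0
```

Call:
{"api": "move_arm", "payload": {
  "plan": [0, 0.01, 0, 0, 0, 0, 0, 0.02, 0, 0, 0, 0, 0, 0.02, 0, 0, 0, 0]
}}

```text
time_s: 8.65
eef_pos: [0.4987, -0.0774, 0.1783]
eef_rot: [0.0, 0.176, 0.984, -0.001]
wrist_force: [-0.1, -8.2, -0.7]
opening: -0.003
grasp_force: 3.9
```

Firmly stopped at about 8 N with the finger still. I'll back off and look from above.

Call:
{"api": "move_arm", "payload": {
  "plan": [-0.1, -0.4, 0, 0, 0, 0, -0.2, -0.8, 0, 0, 0, 0, -0.2, -0.8, 1.2, 0, 0, 0, -0.2, -0.8, 2.4, 0, 0, 0, 0.8, -0.8, 3.0, 0, 0, 0, 2.0, -0.8, 3.0, 0, 0, 0, 2.0, -0.8, 3.0, 0, 0, 0, 2.0, -0.8, 3.0, 0, 0, 0]
}}

```text
time_s: 9.65
eef_pos: [0.5981, -0.1153, 0.3271]
eef_rot: [-0.001, 0.176, 0.984, 0.001]
wrist_force: [-0.7, -0.0, -0.3]
opening: 0.0
grasp_force: 0.0
```

Run:
```python
from h import *
import pickle
o=ctrl.get_obs();print(o['eef_pos'],o['wrist_force'])
d={n:shot(n,n+'4.png') for n in ['wrist','top','scene']};pickle.dump(d,open('c4.pkl','wb'))
I={n:cv2.imread('pics/'+n+'4.png') for n in d}
f=lambda n,u,v,w,h,k:cv2.resize(I[n][v:v+h,u:u+w],None,fx=k,fy=k,interpolation=2)
w=d['wrist'];p=proj(w,(.55,-.08,.19));print(p)
u,v=int(p[0])-65,max(int(p[1])-50,0);print(u,v)
a=np.vstack([np.hstack([f('wrist',u,v,133,100,3)[:300,:400],f('scene',320,165,80,60,5)]),np.hstack([f('top',305,175,80,60,5),np.zeros((300,400,3),'u1')])]) 
cv2.imwrite('pics/z4.png',a)
```

```text
[ 0.59807373 -0.11531287  0.32710123] [-0.70366862 -0.03011785 -0.30625115]
(np.float64(337.956979556159), np.float64(132.542361431404))
272 82Traceback (most recent call last):
  File "<stdin>", line 9, in <module>
    return _nx.concatenate(arrs, 0, dtype=dtype, casting=casting)
           ~~~~~~~~~~~~~~~^^^^^^^^^^^^^^^^^^^^^^^^^^^^^^^^^^^^^^^
ValueError: all the input array dimensions except for the concatenation axis must match exactly, but along dimension 1, the array at index 0 has size 799 and the array at index 1 has size 800
```

Run:
```python
from h import *
f=lambda n,u,v,w,h,k:cv2.resize(cv2.imread('pics/'+n+'4.png')[v:v+h,u:u+w],None,fx=k,fy=k,interpolation=2)
a=np.hstack([np.vstack([f('scene',320,165,80,60,4),f('top',305,175,80,60,4)]),f('wrist',265,40,120,160,3)])
print(a.shape);cv2.imwrite('pics/z4.png',a)
```

```text
(480, 680, 3)
```

View pics/z4.png

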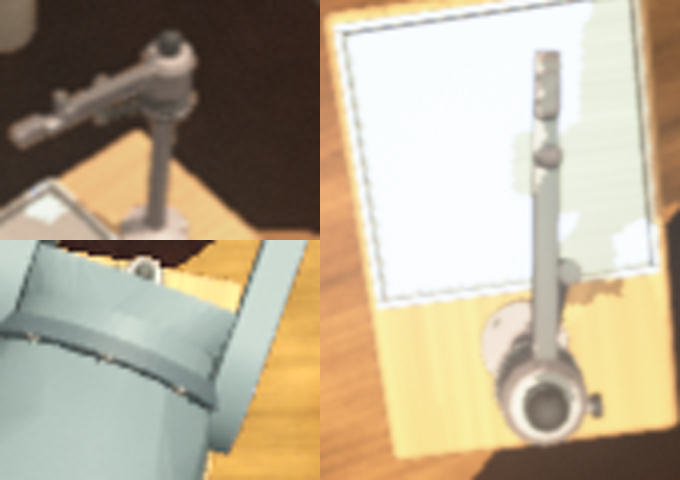

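Wrist crop: the bar runs straight along column about 340.5, its end at row 57, shoulder at row 92 and cap at row 175, and it rests against the pin. Now the positions.

Run:
```python
from h import *
import pickle
d=pickle.load(open('c4.pkl','rb'));w,s=d['wrist'],d['scene']
E,S,C=(340.2,57.3),(340.7,91.5),(340.7,175)
e=onz(w,*E,.189);sh=onz(w,*S,.201);c=onz(w,*C,.21)
print(e,sh,c)
print('x',cross(w,E,s,(325.5,198)),cross(w,S,s,(335.5,190.5)),cross(w,C,s,(362.7,174.5)))
v=(e-c)[:2];L=np.hypot(*v);print(L,np.degrees(np.arctan2(v[1],v[0])), 'seat',c[:2]+v/L*.0803, e[:2]-v/L*.0237)
# clip from w1
w1=pickle.load(open('w1.pkl','rb'));sc=pickle.load(open('c0.pkl','rb'))['scene']
q=lambda x,y:(240+x/3,140+y/3)
for n,p,z in [('A top near/far',(363,12),.101),('A',(388,150),.101),('B',(25,105),.101),('B2',(57,232),.101)]:print(n,onz(w1,*q(*p),z))
for n,p in [('grip TL',(217,190)),('grip TR',(298,176))]:print(n,onz(w1,*q(*p),.206))
for n,p in [('jaw TL',(215,100)),('jaw TR',(288,86))]:print(n,onz(w1,*q(*p),.115))
print('grip top x',cross(w1,q(258,185),sc,(231.5,124.5)))
```

```text
[ 0.49057016 -0.05698933  0.189     ] [ 0.51791453 -0.06689153  0.201     ] [ 0.5844984 -0.090729   0.21     ]
x (array([ 0.49128689, -0.05861505,  0.18794165]), np.float64(0.0038687617280517127)) (array([ 0.51800275, -0.06719253,  0.19475537]), np.float64(0.001980759348075694)) (array([ 0.58635444, -0.09183044,  0.20517858]), np.float64(0.002894469927531479))
0.09980420617729494 160.2413644923344 seat [ 0.50892606 -0.06358289] [ 0.51287483 -0.06500132]
A top near/far [0.49243307 0.32344344 0.101     ]
A [0.55652263 0.31454872 0.101     ]
B [0.47854844 0.16476398 0.101     ]
B2 [0.53999335 0.15409496 0.101     ]
grip TL [0.52055783 0.24627631 0.206     ]
grip TR [0.52558228 0.2743996  0.206     ]
jaw TL [0.50450884 0.2486538  0.115     ]
jaw TR [0.50983593 0.28102341 0.115     ]
grip top x (array([0.52283531, 0.26064366, 0.2079178 ]), np.float64(0.0009978515627257264))
```

Seat is at about (0.511,-0.064) and the bar direction is 160.2°. The clip is at about (0.518,0.261) with yaw about -8°. I'll go above the clip and turn the gripper.

Call:
{"api": "move_arm", "payload": {
  "plan": [-0.3, 1.0, 0, 0, 0, -0.18, -0.5, 2.0, 0, 0, 0, -0.36, -0.7, 3.0, 0, 0, 0, -0.54, -0.9, 4.0, 0, 0, 0, -0.72, -1.1, 5.0, 0, 0, 0, -0.9, -1.3, 6.0, 0, 0, 0, -1.08, -1.5, 7.0, 0, 0, 0, -1.24, -1.6, 7.52, 0, 0, 0, -1.36, -1.6, 7.52, 0, 0, 0, -1.36, -1.6, 7.52, 0, 0, 0, -1.36],
  "grip": 45
}}

```text
time_s: 11.05
eef_pos: [0.5185, 0.2591, 0.3289]
eef_rot: [0.0, 0.755, 0.655, 0.0]
wrist_force: [0.9, 0.4, -0.2]
opening: 0.525
grasp_force: 0.0
```

Run:
```python
from h import *
import pickle
o=ctrl.get_obs();print(o['eef_pos'],o['eef_rot'],o['opening'],o['q'])
d={n:shot(n,n+'5.png') for n in ['wrist','top','scene']};pickle.dump(d,open('c5.pkl','wb'))
p=proj(d['wrist'],(.518,.261,.206));print(p)
u,v=max(int(p[0])-80,0),max(int(p[1])-100,0)
a=cv2.imread('pics/wrist5.png')[v:v+140,u:u+160];print(u,v,a.shape)
cv2.imwrite('pics/z5.png',cv2.resize(a,None,fx=4,fy=4,interpolation=2))
```

```text
[0.51852838 0.25910389 0.32893186] [3.70969272e-04 7.55401914e-01 6.55261542e-01 3.49825369e-04] 0.5246581328784197 [ 2.58953833e-01  1.26886468e-01  1.47264224e+00 -3.58593332e-04
  1.54110922e+00  4.00702813e-01]
(np.float64(320.5580439909278), np.float64(194.24091045887124))
240 94 (140, 160, 3)
```

View pics/z5.png

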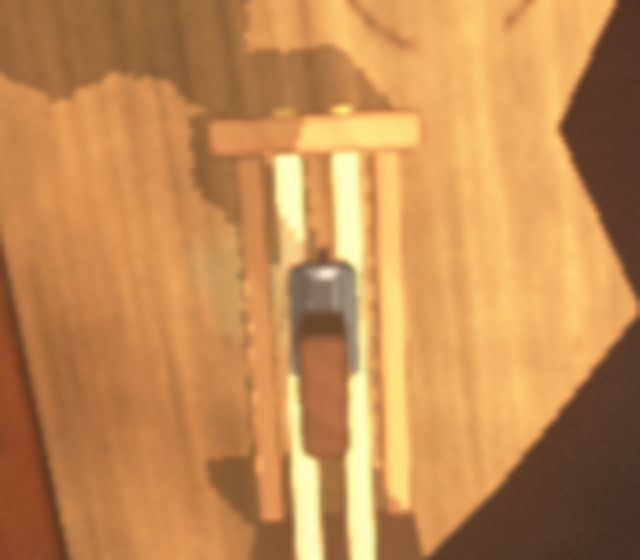

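The grip's top face runs from crop (323,335) to (327,455), nearly aligned with the tool.

Run:
```python
from h import *
import pickle
w=pickle.load(open('c5.pkl','rb'))['wrist']
q=lambda x,y:(240+x/4,94+y/4)
a=onz(w,*q(323,335),.206);b=onz(w,*q(327.5,455),.206);print(a,b,(a+b)/2,np.linalg.norm(a-b))
v=a-b;print('plate dir',np.degrees(np.arctan2(v[1],v[0])),'-> normal',np.degrees(np.arctan2(v[1],v[0]))-90)
w1=pickle.load(open('w1.pkl','rb'))
print('two wrist places',cross(w,q(326,395),w1,(240+257/3,140+170/3)))
R0=R.from_quat(ctrl.get_obs()['eef_rot'][[1,2,3,0]]).as_matrix();print('tool y',np.degrees(np.arctan2(R0[1,1],R0[0,1])))
j1=onz(w,*q(323,268),.115);print('jaw front',j1)
```

```text
[0.52036472 0.27630465 0.206     ] [0.51737607 0.24791525 0.206     ] [0.5188704  0.26210995 0.206     ] 0.02854627578133923
plate dir 83.9903989785459 -> normal -6.0096010214541025
two wrist places (array([0.51904975, 0.26174367, 0.20410799]), np.float64(0.00018409095424929117))
tool y -8.245716173064153
jaw front [0.52085623 0.2794122  0.115     ]
```

Call:
{"api": "move_arm", "payload": {
  "plan": [0.01, 0.06, 0, 0, 0, 0.04, 0.01, 0.06, -1.0, 0, 0, 0.04, 0.01, 0.06, -2.0, 0, 0, 0.04, 0.01, 0.06, -2.6, 0, 0, 0.04, 0.01, 0.06, -3.06, 0, 0, 0.04, 0.01, 0.06, -3.06, 0, 0, 0.04]
}}

```text
time_s: 11.95
eef_pos: [0.518, 0.2622, 0.1731]
eef_rot: [-0.001, 0.742, 0.67, -0.002]
wrist_force: [-0.5, 0.5, 1.4]
opening: 0.522
grasp_force: 0.0
```

Call:
{"api": "move_arm", "payload": {
  "plan": [0, 0, 0, 0, 0, 0, 0, 0, 0, 0, 0, 0, 0, 0, 0, 0, 0, 0, 0, 0, 0, 0, 0, 0, 0, 0, 0, 0, 0, 0, 0, 0, 0, 0, 0, 0],
  "grip": 5
}}

```text
time_s: 12.7
eef_pos: [0.5202, 0.2632, 0.177]
eef_rot: [0.001, 0.742, 0.67, 0.001]
wrist_force: [-0.0, -0.4, 5.6]
opening: 0.137
grasp_force: 59.0
```

Gripped at 11.7 mm opening, 59 N. Now I'll lift straight up.

Call:
{"api": "move_arm", "payload": {
  "plan": [0, 0, 0.2, 0, 0, 0, 0, 0, 0.6, 0, 0, 0, 0, 0, 1.2, 0, 0, 0, 0, 0, 1.8, 0, 0, 0, 0, 0, 2.3, 0, 0, 0, 0, 0, 2.6, 0, 0, 0, 0, 0, 2.6, 0, 0, 0]
}}

```text
time_s: 13.58
eef_pos: [0.5196, 0.263, 0.3063]
eef_rot: [0.0, 0.743, 0.67, 0.001]
wrist_force: [-0.4, -1.1, -1.5]
opening: 0.128
grasp_force: 58.5
```

Call:
{"api": "move_arm", "payload": {
  "plan": [-0.2, -0.6, 0, 0, 0, -0.03, -0.4, -1.4, 0, 0, 0, -0.06, -0.6, -2.2, 0, 0, 0, -0.1, -0.8, -3.0, 0, 0, 0, -0.14, -1.0, -3.8, 0, 0, 0, -0.18, -1.2, -4.6, 0, 0, 0, -0.22, -1.3, -5.4, 0, 0, 0, -0.244, -1.4, -5.9, 0, 0, 0, -0.244, -1.4, -6.1, 0, 0, 0, -0.244, -1.4, -6.1, 0, 0, 0, -0.244]
}}

```text
time_s: 14.82
eef_pos: [0.4491, -0.0421, 0.3046]
eef_rot: [-0.001, 0.819, 0.574, -0.0]
wrist_force: [-0.2, 0.4, -0.4]
opening: 0.13
grasp_force: 58.6
```

Run:
```python
from h import *
import pickle
o=ctrl.get_obs();print(o['eef_pos'],o['eef_rot'],o['opening'],o['wrist_force'])
R0=R.from_quat(o['eef_rot'][[1,2,3,0]]).as_matrix();print('tool y',np.degrees(np.arctan2(R0[1,1],R0[0,1])))
d={n:shot(n,n+'6.png') for n in ['wrist','scene']};pickle.dump(d,open('c6.pkl','wb'))
f=lambda n,u,v,w,h,k:cv2.resize(cv2.imread('pics/'+n+'6.png')[v:v+h,u:u+w],None,fx=k,fy=k,interpolation=2)
w=d['wrist']
for p in [(.588,-.092,.21),(.4906,-.057,.19),(.518,-.067,.2)]:print(proj(w,p),proj(d['scene'],p))
a=np.hstack([f('wrist',100,100,440,300,1)[:300],f('scene',270,140,100,83,3.6)[:300,:360]]);print(a.shape)
cv2.imwrite('pics/z6.png',a)
```

```text
[ 0.44907413 -0.04210228  0.3045709 ] [-6.01475146e-04  8.18864650e-01  5.73986304e-01 -2.13558006e-04] 0.13005580943691072 [-0.19874512  0.35160938 -0.37135236]
tool y -19.942625045216072
(np.float64(499.1540810839159), np.float64(203.97194181159531)) (np.float64(362.6640516217491), np.float64(172.72496956740588))
(np.float64(371.0107769474078), np.float64(198.19125029435753)) (np.float64(323.90014229698596), np.float64(197.0087776843644))
(np.float64(406.5443726451004), np.float64(201.19890726044437)) (np.float64(335.02904096886516), np.float64(188.8333239771242))Traceback (most recent call last):
  File "<stdin>", line 9, in <module>
    return _nx.concatenate(arrs, 1, dtype=dtype, casting=casting)
           ~~~~~~~~~~~~~~~^^^^^^^^^^^^^^^^^^^^^^^^^^^^^^^^^^^^^^^
ValueError: all the input array dimensions except for the concatenation axis must match exactly, but along dimension 0, the array at index 0 has size 300 and the array at index 1 has size 299
```

Call:
{"api": "move_arm", "payload": {
  "plan": [0, 0, -0.6, 0, 0, 0, 0, 0, -1.2, 0, 0, 0, 0, 0, -1.64, 0, 0, 0, 0, 0, -1.64, 0, 0, 0, 0, 0, -1.64, 0, 0, 0]
}}

```text
time_s: 15.55
eef_pos: [0.4498, -0.0417, 0.2242]
eef_rot: [0.0, 0.818, 0.575, 0.0]
wrist_force: [0.4, -0.8, -1.0]
opening: 0.131
grasp_force: 58.4
```

Run:
```python
from h import *
import pickle
o=ctrl.get_obs();print(o['eef_pos'],o['opening'],o['wrist_force'])
d={n:shot(n,n+'6.png') for n in ['wrist','scene']};pickle.dump(d,open('c6.pkl','wb'))
f=lambda n,u,v,w,h,k:cv2.resize(cv2.imread('pics/'+n+'6.png')[v:v+h,u:u+w],None,fx=k,fy=k,interpolation=2)
w=d['wrist']
for p in [(.588,-.092,.21),(.4906,-.057,.19),(.518,-.067,.2),(.4498,-.0423,.194)]:print(proj(w,p),proj(d['scene'],p))
a=np.hstack([f('wrist',280,130,250,150,2)[:300],f('scene',295,140,75,75,4)]);print(a.shape)
cv2.imwrite('pics/z6.png',a)
```

```text
[ 0.44981187 -0.04168505  0.22421738] 0.13138613377026312 [ 0.37500034 -0.80279838 -0.9593737 ]
(np.float64(578.5329548412174), np.float64(243.53625241334018)) (np.float64(362.6640516217491), np.float64(172.72496956740588))
(np.float64(390.20846176797676), np.float64(231.15918344913965)) (np.float64(323.90014229698596), np.float64(197.0087776843644))
(np.float64(442.0504581214044), np.float64(237.28827031409048)) (np.float64(335.02904096886516), np.float64(188.8333239771242))
(np.float64(322.33009420895075), np.float64(233.50895819204598)) (np.float64(307.06709668806565), np.float64(203.87538645240724))
(300, 800, 3)
```

View pics/z6.png

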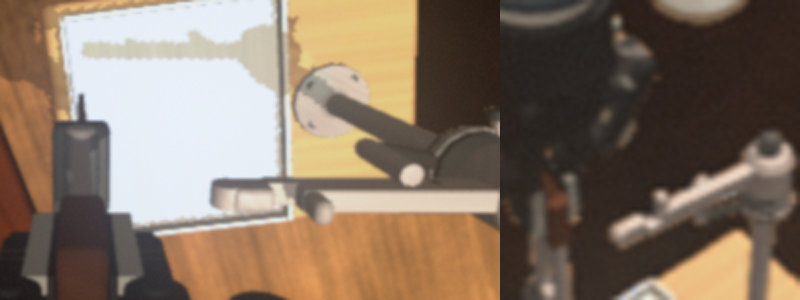

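Wrist crop: the bar's top mid-line runs from about (250,199) at the nose to (430,202), shoulder at (323,210), and the clip stands before the nose.

Run:
```python
from h import *
import pickle
d=pickle.load(open('c6.pkl','rb'));w=d['wrist'];s=d['scene']
g=cv2.cvtColor(w['pixels'],cv2.COLOR_RGB2GRAY)
for x in (250,300,400,430,460):
    u=280+x//2; print(x,g[210:245,u].tolist())
q=lambda x,y:(280+x/2,130+y/2)
a=onz(w,*q(250,199),.19);b=onz(w,*q(430,202),.19)
v=b-a;print(a,b,'dir',np.degrees(np.arctan2(v[1],v[0])))
t=np.array(ctrl.get_obs()['eef_pos'])
th=np.radians(-19.9);ax=np.array([np.cos(th),np.sin(th)]);n=np.array([-ax[1],ax[0]])
for p in (a,b):print('lateral of bar from TCP (mm)',1e3*(p[:2]-t[:2])@n,'along',1e3*(p[:2]-t[:2])@ax)
print('end along',1e3*(onz(w,*q(213,197),.186)[:2]-t[:2])@ax)
# wrist-4 estimate and scene cross check
for p in [(.4906,-.057),(.5845,-.0907)]:print('w4 lateral',1e3*(np.array(p)-t[:2])@n,1e3*(np.array(p)-t[:2])@ax)
# shoulder knob tip
print('shoulder',onz(w,*q(323,211),.201), 1e3*(onz(w,*q(323,211),.201)[:2]-t[:2])@ax)
```

```text
250 [238, 237, 238, 238, 237, 237, 238, 237, 226, 160, 110, 103, 103, 108, 127, 159, 189, 214, 225, 227, 227, 223, 220, 214, 200, 184, 174, 146, 125, 140, 194, 221, 188, 145, 128]
300 [204, 203, 203, 202, 202, 203, 205, 201, 176, 128, 102, 101, 98, 97, 96, 94, 96, 95, 93, 94, 93, 94, 95, 105, 134, 171, 197, 195, 175, 157, 151, 150, 150, 150, 152]
400 [87, 86, 86, 87, 98, 117, 136, 158, 170, 161, 141, 111, 95, 90, 106, 149, 187, 210, 213, 213, 214, 214, 214, 214, 213, 200, 157, 140, 140, 144, 148, 144, 141, 139, 139]
430 [75, 74, 74, 76, 89, 105, 106, 100, 99, 87, 80, 78, 85, 87, 104, 147, 185, 209, 212, 211, 211, 212, 212, 212, 214, 199, 156, 141, 141, 140, 137, 137, 135, 134, 136]
460 [73, 73, 73, 74, 74, 75, 74, 76, 75, 78, 83, 84, 84, 86, 100, 143, 182, 206, 208, 209, 209, 210, 211, 213, 213, 200, 155, 133, 134, 134, 135, 135, 136, 139, 139]
[ 0.49978922 -0.05911712  0.19      ] [ 0.55359823 -0.07962207  0.19      ] dir -20.860303187415447
lateral of bar from TCP (mm) 0.8721014141890073 along 52.57659038908055
lateral of bar from TCP (mm) -0.09297938484451862 along 110.15203073495945
end along 41.68850320991689
w4 lateral -0.2650215877673272 43.215456625385414
w4 lateral 0.008908296986980702 142.97930259384358
shoulder [ 0.51768617 -0.06522452  0.201     ] 71.48372045237568
```

Run:
```python
from h import *
import pickle
w=pickle.load(open('c6.pkl','rb'))['wrist']
t=np.array(ctrl.get_obs()['eef_pos']);ez=t[2]-.028
th=np.radians(-19.9);ax=np.array([np.cos(th),np.sin(th)]);n=np.array([-ax[1],ax[0]])
q=lambda x,y:(280+x/2,130+y/2)
for nm,p,z,h in [('grip low edge',(82,197),ez+.021,15),('jaw low edge',(82,122),ez-.054,18),('fob tip',(82,95),ez-.137,14)]:
    r=onz(w,*q(*p),z)[:2]-t[:2];print(nm,'clip lateral',1e3*r@n-h,'along',1e3*r@ax)
px=w['pixels'];print([tuple(map(int,px[r,321])) for r in range(182,240,2)])
```

```text
grip low edge clip lateral -3.1298072270712254 along -1.0372220287674012
jaw low edge clip lateral -3.213189634645662 along -0.9284139950550059
fob tip clip lateral -4.278436734057896 along -0.7958283677151874
[(107, 104, 113), (103, 100, 108), (87, 79, 84), (86, 75, 79), (76, 72, 77), (84, 82, 85), (106, 99, 100), (142, 135, 128), (143, 135, 130), (106, 100, 101), (97, 91, 93), (96, 90, 91), (96, 90, 91), (96, 90, 92), (96, 89, 91), (95, 89, 91), (93, 87, 89), (94, 89, 90), (94, 88, 89), (92, 87, 87), (94, 88, 88), (93, 88, 88), (90, 84, 84), (70, 61, 64), (65, 57, 60), (67, 58, 61), (65, 56, 59), (65, 56, 58), (63, 52, 56)]
```

The clip sits about 2 mm off the bar's line, so I'll correct that and slide over the nose.

Call:
{"api": "move_arm", "payload": {
  "plan": [0.014, 0.038, 0, 0, 0, 0, 0.2, -0.03, 0, 0, 0, 0, 0.39, -0.1, 0, 0, 0, 0, 0.48, -0.13, 0, 0, 0, 0, 0.578, -0.166, 0, 0, 0, 0, 0.672, -0.2, 0, 0, 0, 0, 0.672, -0.2, 0, 0, 0, 0]
}}

```text
time_s: 16.52
eef_pos: [0.483, -0.0522, 0.2232]
eef_rot: [-0.0, 0.819, 0.574, -0.0]
wrist_force: [0.2, -0.0, -1.1]
opening: 0.13
grasp_force: 58.7
```

Run:
```python
from h import *
import pickle
o=ctrl.get_obs();print(o['eef_pos'],o['opening'],o['wrist_force'])
d={n:shot(n,n+'7.png') for n in ['wrist','scene']};pickle.dump(d,open('c7.pkl','wb'))
```

```text
[ 0.48300452 -0.05222447  0.22319779] 0.1300068613895584 [ 0.19600115 -0.0443068  -1.05740348]
```

Call:
{"api": "move_arm", "payload": {
  "plan": [0.094, -0.034, 0, 0, 0, 0, 0.188, -0.068, 0, 0, 0, 0, 0.282, -0.102, 0, 0, 0, 0, 0.282, -0.102, 0, 0, 0, 0]
}}

```text
time_s: 17.12
eef_pos: [0.4972, -0.0574, 0.2232]
eef_rot: [-0.0, 0.819, 0.574, -0.0]
wrist_force: [-1.1, 0.3, -0.9]
opening: 0.131
grasp_force: 58.7
```

Run:
```python
from h import *
import pickle
o=ctrl.get_obs();print(o['eef_pos'],o['opening'],o['wrist_force'],o['torque'])
d={n:shot(n,n+'8.png') for n in ['wrist','scene']};pickle.dump(d,open('c8.pkl','wb'))
f=lambda n,u,v,w,h,k:cv2.resize(cv2.imread('pics/'+n+'8.png')[v:v+h,u:u+w],None,fx=k,fy=k,interpolation=2)
a=np.hstack([f('wrist',270,150,160,120,3),f('scene',305,160,64,72,5)]);print(a.shape)
cv2.imwrite('pics/z8.png',a)
```

```text
[ 0.49724209 -0.05736464  0.22324973] 0.1312210181870919 [-1.0685877   0.32051245 -0.91856991] [ 0.01103945 -0.02121897  0.02644683]
(360, 800, 3)
```

View pics/z8.png

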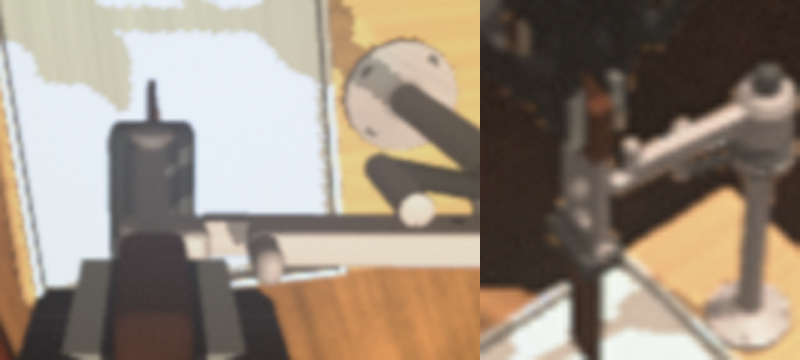

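The nose is through the slot with no contact force; the shoulder is ahead. I'll advance with care.

Call:
{"api": "move_arm", "payload": {
  "plan": [0.097, -0.025, 0, 0, 0, 0, 0.191, -0.059, 0, 0, 0, 0, 0.191, -0.059, 0, 0, 0, 0]
}}

```text
time_s: 17.6
eef_pos: [0.5068, -0.0603, 0.2233]
eef_rot: [0.0, 0.819, 0.574, 0.0]
wrist_force: [-0.7, 0.7, -0.8]
opening: 0.132
grasp_force: 58.7
```

Call:
{"api": "move_arm", "payload": {
  "plan": [0.038, -0.014, 0, 0, 0, 0, 0.056, -0.02, 0, 0, 0, 0, 0.056, -0.02, 0, 0, 0, 0]
}}

```text
time_s: 17.98
eef_pos: [0.5093, -0.0612, 0.2233]
eef_rot: [-0.0, 0.819, 0.574, -0.0]
wrist_force: [0.2, 1.0, -1.1]
opening: 0.129
grasp_force: 58.7
```

Call:
{"api": "move_arm", "payload": {
  "plan": [0.019, -0.007, 0, 0, 0, 0, 0.019, -0.007, 0, 0, 0, 0]
}}

```text
time_s: 18.23
eef_pos: [0.5102, -0.0615, 0.2233]
eef_rot: [0.0, 0.819, 0.574, 0.0]
wrist_force: [0.8, -0.4, -1.3]
opening: 0.127
grasp_force: 58.7
```

Call:
{"api": "move_arm", "payload": {
  "plan": [0.019, -0.007, 0, 0, 0, 0, 0.019, -0.007, 0, 0, 0, 0]
}}

```text
time_s: 18.48
eef_pos: [0.5112, -0.0619, 0.2233]
eef_rot: [0.0, 0.819, 0.574, 0.0]
wrist_force: [0.9, 0.4, -0.4]
opening: 0.133
grasp_force: 58.7
```

Call:
{"api": "move_arm", "payload": {
  "plan": [0.019, -0.007, 0, 0, 0, 0, 0.019, -0.007, 0, 0, 0, 0]
}}

```text
time_s: 18.73
eef_pos: [0.5122, -0.0622, 0.2233]
eef_rot: [-0.0, 0.819, 0.574, -0.0]
wrist_force: [0.2, 0.3, -1.2]
opening: 0.128
grasp_force: 58.7
```

Call:
{"api": "move_arm", "payload": {
  "plan": [0.019, -0.007, 0, 0, 0, 0, 0.019, -0.007, 0, 0, 0, 0]
}}

```text
time_s: 18.98
eef_pos: [0.5131, -0.0626, 0.2233]
eef_rot: [0.0, 0.819, 0.574, 0.0]
wrist_force: [0.8, -0.9, -1.1]
opening: 0.128
grasp_force: 58.7
```

Call:
{"api": "move_arm", "payload": {
  "plan": [0.019, -0.007, 0, 0, 0, 0, 0.019, -0.007, 0, 0, 0, 0]
}}

```text
time_s: 19.23
eef_pos: [0.5141, -0.0629, 0.2233]
eef_rot: [-0.0, 0.819, 0.574, -0.0]
wrist_force: [-0.6, 0.4, -1.5]
opening: 0.132
grasp_force: 58.5
```

Call:
{"api": "move_arm", "payload": {
  "plan": [0.019, -0.007, 0, 0, 0, 0, 0.019, -0.007, 0, 0, 0, 0]
}}

```text
time_s: 19.48
eef_pos: [0.5143, -0.063, 0.2231]
eef_rot: [-0.001, 0.819, 0.574, -0.001]
wrist_force: [-4.1, 1.7, 2.4]
opening: 0.125
grasp_force: 58.9
```

Call:
{"api": "move_arm", "payload": {
  "plan": [0.019, -0.007, 0, 0, 0, 0, 0.019, -0.007, 0, 0, 0, 0]
}}

```text
time_s: 19.73
eef_pos: [0.5145, -0.0631, 0.223]
eef_rot: [-0.002, 0.819, 0.574, -0.001]
wrist_force: [-8.5, 1.9, 2.8]
opening: 0.124
grasp_force: 59.4
```

The shoulder is touched at x = 0.5142. I'll back off about 1.3 mm from contact and go down.

Call:
{"api": "move_arm", "payload": {
  "plan": [-0.03, 0.011, 0, 0, 0, 0, -0.06, 0.021, 0, 0, 0, 0, -0.06, 0.021, 0, 0, 0, 0]
}}

```text
time_s: 20.1
eef_pos: [0.5133, -0.0627, 0.2235]
eef_rot: [0.001, 0.819, 0.574, 0.0]
wrist_force: [0.3, -0.2, -0.8]
opening: 0.131
grasp_force: 58.8
```

Call:
{"api": "move_arm", "payload": {
  "plan": [0, 0, -0.04, 0, 0, 0, 0, 0, -0.08, 0, 0, 0, 0, 0, -0.12, 0, 0, 0, 0, 0, -0.12, 0, 0, 0]
}}

```text
time_s: 20.6
eef_pos: [0.5128, -0.0625, 0.217]
eef_rot: [-0.0, 0.819, 0.574, -0.0]
wrist_force: [-0.1, 0.7, -0.4]
opening: 0.129
grasp_force: 58.8
```

Call:
{"api": "move_arm", "payload": {
  "plan": [0, 0, -0.02, 0, 0, 0, 0, 0, -0.04, 0, 0, 0, 0, 0, -0.04, 0, 0, 0]
}}

```text
time_s: 20.98
eef_pos: [0.5129, -0.0625, 0.2152]
eef_rot: [-0.0, 0.819, 0.574, -0.0]
wrist_force: [0.0, -0.7, -0.1]
opening: 0.129
grasp_force: 58.8
```

Call:
{"api": "move_arm", "payload": {
  "plan": [0, 0, -0.02, 0, 0, 0, 0, 0, -0.04, 0, 0, 0, 0, 0, -0.04, 0, 0, 0]
}}

```text
time_s: 21.35
eef_pos: [0.5128, -0.0625, 0.2132]
eef_rot: [-0.0, 0.819, 0.574, -0.0]
wrist_force: [-0.1, -0.4, -1.9]
opening: 0.129
grasp_force: 58.8
```

Call:
{"api": "move_arm", "payload": {
  "plan": [0, 0, -0.02, 0, 0, 0, 0, 0, -0.02, 0, 0, 0]
}}

```text
time_s: 21.6
eef_pos: [0.5129, -0.0625, 0.2122]
eef_rot: [-0.0, 0.819, 0.574, -0.0]
wrist_force: [0.0, -0.0, -1.1]
opening: 0.132
grasp_force: 58.8
```

Call:
{"api": "move_arm", "payload": {
  "plan": [0, 0, -0.02, 0, 0, 0, 0, 0, -0.02, 0, 0, 0]
}}

```text
time_s: 21.85
eef_pos: [0.5128, -0.0625, 0.2112]
eef_rot: [-0.0, 0.819, 0.574, -0.0]
wrist_force: [0.6, 0.4, -0.5]
opening: 0.125
grasp_force: 58.8
```

Call:
{"api": "move_arm", "payload": {
  "plan": [0, 0, -0.02, 0, 0, 0, 0, 0, -0.02, 0, 0, 0]
}}

```text
time_s: 22.1
eef_pos: [0.513, -0.0626, 0.2108]
eef_rot: [0.0, 0.819, 0.574, 0.0]
wrist_force: [-2.3, 0.4, 4.1]
opening: 0.129
grasp_force: 59.6
```

Call:
{"api": "move_arm", "payload": {
  "plan": [0, 0, -0.01, 0, 0, 0, 0, 0, -0.02, 0, 0, 0, 0, 0, -0.02, 0, 0, 0]
}}

```text
time_s: 22.48
eef_pos: [0.5132, -0.0626, 0.2107]
eef_rot: [0.0, 0.819, 0.574, 0.0]
wrist_force: [-3.9, 1.8, 10.1]
opening: 0.131
grasp_force: 60.4
```

Contact at z = 0.2108 is 7 mm below nose height, so the clip is in the groove. I'll relieve the load, then release.

Call:
{"api": "move_arm", "payload": {
  "plan": [0, 0, 0.02, 0, 0, 0, 0, 0, 0.025, 0, 0, 0, 0, 0, 0.025, 0, 0, 0]
}}

```text
time_s: 22.85
eef_pos: [0.513, -0.0626, 0.2108]
eef_rot: [0.0, 0.819, 0.574, 0.0]
wrist_force: [-1.9, 0.8, 5.1]
opening: 0.131
grasp_force: 59.4
```

Call:
{"api": "move_arm", "payload": {
  "plan": [0, 0, 0, 0, 0, 0, 0, 0, 0, 0, 0, 0, 0, 0, 0, 0, 0, 0, 0, 0, 0, 0, 0, 0],
  "grip": 30
}}

```text
time_s: 23.35
eef_pos: [0.5129, -0.0625, 0.2104]
eef_rot: [-0.0, 0.819, 0.574, -0.0]
wrist_force: [-0.7, -0.4, -0.3]
opening: 0.35
grasp_force: 0.0
```

Run:
```python
from h import *
import pickle
o=ctrl.get_obs();print(o['eef_pos'],o['opening'],o['wrist_force'],o['grasp_force'])
d={n:shot(n,n+'9.png') for n in ['wrist','scene']};pickle.dump(d,open('c9.pkl','wb'))
c=pickle.load(open('c8.pkl','rb'))
# brown grip / dark fob columns in wrist image
for k in (c,d):
    w=k['wrist']['pixels'].astype(int);m=((w[...,0]-w[...,2]>25)&(w.sum(2)<260)).astype('u1');m[:225]=0;m[:,:290]=0;m[:,350:]=0
    ys,xs=np.nonzero(m);print(len(xs),xs.mean().round(1),xs.min(),xs.max(),ys.min(),ys.max())
```

```text
[ 0.51288102 -0.06254851  0.21039008] 0.3499844816979348 [-0.66287313 -0.38768229 -0.33554046] 0.0
1575 321.2 301 341 256 338
1832 321.7 290 349 254 338
```

Released, and the clip stays centred between the fingers. I'll retract straight up.

Call:
{"api": "move_arm", "payload": {
  "plan": [0, 0, 0.2, 0, 0, 0, 0, 0, 0.6, 0, 0, 0, 0, 0, 1.2, 0, 0, 0, 0, 0, 2.0, 0, 0, 0, 0, 0, 2.6, 0, 0, 0, 0, 0, 2.6, 0, 0, 0, 0, 0, 2.6, 0, 0, 0, 0, 0, 2.6, 0, 0, 0]
}}

```text
time_s: 24.45
eef_pos: [0.5123, -0.0623, 0.339]
eef_rot: [-0.001, 0.819, 0.574, -0.001]
wrist_force: [-0.2, -0.5, -0.0]
opening: 0.353
grasp_force: 0.0
```

Run:
```python
from h import *
o=ctrl.get_obs();print(o['time_s'],o['eef_pos'],o['wrist_force'])
c=shot('wrist','wristA.png');s=shot('scene','sceneA.png')
w=c['pixels'].astype(int)
# expected grip-top corners if hanging upright at seat
seat=np.array([.5128,-.0640]);th=np.radians(-19.9);ax=np.array([np.cos(th),np.sin(th)]);n=np.array([-ax[1],ax[0]])
print('expected',[np.round(proj(c,[*(seat+ax*a+n*b),.240]),1).tolist() for a,b in [(-.006,.015),(.006,.015),(.006,-.015),(-.006,-.015)]])
hsv=cv2.cvtColor(c['pixels'],cv2.COLOR_RGB2HSV)
m=((w[...,0]-w[...,2]>25)&(w[...,0]<140)).astype('u1')
for k in cv2.findContours(m,0,2)[0]:
    if cv2.contourArea(k)>150:
        r=cv2.minAreaRect(k)
        if abs(r[0][0]-320)<60 and r[0][1]>100: print('brown',np.round(r[0],1),np.round(r[1],1),round(r[2],1))
import time
c2=ctrl.camera('scene');print('scene change',np.abs(c2['pixels'].astype(int)-s['pixels']).max(axis=2)[120:260,270:400].max())
```

```text
24.45 [ 0.51226444 -0.06233114  0.33904991] [-0.23440091 -0.50253932 -0.03198455]
expected [[316.2, 187.3], [330.6, 187.3], [330.3, 221.2], [316.4, 221.2]]
brown [322.5 204. ] [32. 13.] 90.0
brown [319.6 172.8] [364.5 636.3] 88.3
scene change 44
```

The grip's top is within about 1 mm of where an upright, seated clip should show it. I'll let it settle, re-check and hand in.

Call:
{"api": "move_arm", "payload": {
  "plan": [0, 0, 0, 0, 0, 0, 0, 0, 0, 0, 0, 0, 0, 0, 0, 0, 0, 0, 0, 0, 0, 0, 0, 0, 0, 0, 0, 0, 0, 0, 0, 0, 0, 0, 0, 0, 0, 0, 0, 0, 0, 0, 0, 0, 0, 0, 0, 0]
}}

```text
time_s: 25.6
eef_pos: [0.5129, -0.0625, 0.3405]
eef_rot: [-0.0, 0.819, 0.574, -0.0]
wrist_force: [-0.2, 0.0, -0.4]
opening: 0.351
grasp_force: 0.0
```

Run:
```python
from h import *
ok=[]
for i in range(3):
    c=ctrl.camera('wrist');w=c['pixels'].astype(int)
    m=((w[...,0]-w[...,2]>25)&(w[...,0]<140)).astype('u1')
    for k in cv2.findContours(m,0,2)[0]:
        r=cv2.minAreaRect(k)
        if 150<cv2.contourArea(k)<1000 and abs(r[0][0]-322)<10 and abs(r[0][1]-204)<10: ok.append(r[0])
print(ok)
if len(ok)==3 and np.ptp(np.array(ok),axis=0).max()<.6: print(ctrl.hand_in())
```

```text
[(321.0, 204.0), (321.0, 204.0), (321.0, 204.0)]
the job is handed in; nothing more can be done
None
```

I swung the hook to its stop with about 8 N at the bar, hung the clip in the groove over the tray where it showed still and upright in the last wrist images, and handed the job in at about 26 s; no verdict came back.

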